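# Bring the slot of the filter wheel into the window

### The arm

A 6-joint arm with a two-finger parallel gripper is mounted at the origin on the work surface. World frame = base frame: x ahead of the robot, y to its left, z up, the work surface at z = 0. Lengths are in m, angles in rad, forces in N, time in s.
With the tool pointing down it reaches from about 0.3 to 0.875 m from the base axis. Payload 4.2 kg.
Tool frame: the origin (TCP) lies at the very end of the fingers, on their centre line; the grasp point (between the pads) lies r.grasp_offset behind it (r.grasp_offset is the distance from the TCP to the grasp point, in m); z points along the fingers, y is the line along which they close (so a half turn about z gives the same grasp; the last joint's range is limited). The gripper opens to 85 mm and grips with 20 to 120 N. Pads are 22 mm wide; open, the fingers measure 114 mm over their backs; the gripper's body (76 mm by 85 mm) begins 54 mm behind the grasp point. The pads swing forward as they close: fully open they stand 13 mm farther back than shut.
Start: joints at [1.232, 0.32, 1.565, -0, 1.257, -0.02], TCP at [0.18, 0.546, 0.199] pointing down, gripper open.
Joint ranges: [-3.11, 3.11], [-0.84, 2.01], [0.21, 2.61], [-1.34, 4.49], [0.05, 2.63], [-2.56, 2.56]. Speed limits (rad/s): [2.57, 2.57, 3.14, 3.14, 3.14, 3.14].

### API

Orientations are given as a unit quaternion [x, y, z, w].
In Python, from plant import r gives the robot as it stands.
- The arm moves only by the shell command python3 -m pendant 'ROWS' [OPENING]. ROWS is JSON, a list of rows, each a list of 6 numbers: the shift along the tool's x, y, z normalised to -1 to 1, where 1 is 500 mm, then the turn, a rotation vector about the tool's x, y, z normalised to -1 to 1, where 1 is 360 degrees. In form: [[x, y, z, ax, ay, az], ...]. A call has 1 to 20 rows; each row shifts and turns the commanded pose from where the row before left it, along the tool's axes as they then stand; what a row does not reach is not made up. A row lasts 1/8 s, in which the tool goes at most 62.5 mm and 10.7 degrees, less where a joint would pass 70% of its speed; a pose out of reach is approached as far as the arm can. A call with a number of a shift or a turn outside -1 to 1 is refused whole. A call with a gripper value outside its range is refused whole. OPENING is the opening, from 0 (shut) to 1 (fully open), set as the call begins (- or left out, the last holds). The fingers move at their own pace and stop on an object; the grip force is fixed at half the most. Time passes only in rows, so rows that do not move let the fingers close. It gives the time, the measured TCP pose, the force, the opening and the grip force at its end, in the units of the state.
- r.sense(): the state, without advancing time (a new reading comes with each control period).
- r.grab_frame(name): name is "scene" or "top" or "wrist"; returns the picture (480x640x3 uint8, red, green, blue); there is no depth.
- r.camera_info(name): a dict with "fx", "fy", "cx", "cy" (pixels), "position" and "rotation" of the camera in the world. Camera axes: x right, y up, looking along -z (the intrinsics and any distortion apply to the point x, -y, -z); pixel columns grow to the right and rows downward; lengths in m; the calibration is good to about 2 mm. The wrist camera is an equidistant fisheye: a pixel r from the principal point sees the ray r / f radians off the axis. A picture is of the moment at which its call begins: read the wrist's pose just before it. camera_info takes no time and is no camera call; for the wrist camera it gives the pose at the moment of the call.
- r.sign_off(): hands the job in; it is judged then, once.
The state is a dict: "time": time; "joint_positions": joint angles; "joint_velocities": joint speeds; "tau": joint torques, N m; "ee_pos": TCP position; "ee_rot": TCP orientation; "wrist_force": force on the tool from outside, world axes, zero at the start; "moment": the same for the moment, N m; "grip_width": finger opening in m; "grip_force": force on a finger pad.
Only numpy, scipy, OpenCV 4.12 (cv2) and the standard library are available. Lean on these libraries where they do the work, as an engineer would, in place of code of your own. Each camera call takes 0.05 s, during which the arm holds its last target. There are 200 camera calls.

### The job

Two filter-wheel units stand on the microscopy bench. On the unit with the larger wheel, turn the wheel by its upright finger peg until the narrow slot shows whole in the middle of the grey-framed square window, then let go. Leave the smaller wheel as it is.

Things in the scene. Friction and masses are not known exactly. Their poses are not given: they have to be found in the camera images.
- large_unit: Larger filter-wheel unit, fixed: cream base 190 x 170 x 30 mm high with a flat aluminium wheel, 150 mm diameter, top face 40 mm above the bench. Origin on the bench under the wheel's vertical axis, z up, +x towards the window: a 40 mm square opening centred 52 mm from the axis, in a dark grey 60 mm frame over the wheel, frame top 50 mm above the bench (its two screw heads 53 mm).
- large_wheel (a joint): Angle of the larger wheel in rad, positive anticlockwise from above, 0 with the slot (black, 28 x 10 mm, long side radial, 52 mm from the axis; the wheel's four other ports are round glass filters) centred in the window. Starts at +0.9 to +1.5; stops at -2.4 and +2.4. Stays where it is left; light friction, 1 to 2 N at the peg turns it.
- large_peg (a point): Centre of the top of the larger wheel's finger peg: upright black cylinder, 16 mm diameter, 50 mm tall, standing on the wheel (top 90 mm above the bench), 58 mm from the axis, exactly opposite the slot; it does not spin by itself. With the slot in the window the peg is on large_unit's -x side.
- small_peg (a point): Centre of the top of the like peg (12 mm diameter, top 90 mm above the bench) of the smaller unit, which looks the same but has a 102 mm wheel on a 129 x 116 mm base; its peg stands 39 mm from its axis. To be left as it is.

How it is judged:
By the outcome, as a careful person would: the job done as asked, in the order asked, and still so for the second after the job is handed in, with the robot touching nothing.
It also fails if it takes over 32 s, if anything falls off the work surface, if the arm or the gripper's body presses on something with over 40 N, if the wrist force passes 120 N, or if a joint passes its speed limit or range.

## Working session

There is one attempt and no reset: what is moved stays moved. The work goes in short steps, Python scripts to look and compute and a shell command to move; the robot and the scene stay as the last step left them, time stands still between calls to the robot, and variables do not carry over. Pictures are saved under pics/ and viewed, at most 10 in all, crops included, and the job is handed in when it is done.

```bash
mkdir -p pics
python3 - <<'E'
from plant import r
import cv2,numpy as np
print(r.sense()); print(r.grasp_offset)
for n in("top","scene"):
    print(n,r.camera_info(n)); cv2.imwrite(f"pics/{n}0.png",r.grab_frame(n)[:,:,::-1])
E
```

```text
{'time': 0.0, 'joint_positions': array([ 1.23197832e+00,  3.20300878e-01,  1.56569223e+00, -1.74922308e-05,
        1.25738166e+00, -1.99944558e-02]), 'joint_velocities': array([-4.46773775e-06,  8.90473030e-04,  5.75236541e-04,  3.99686534e-04,
       -2.34615170e-03,  3.72537093e-04]), 'tau': array([-1.48852756e-03, -4.15514910e+01, -2.34159869e+01, -1.17741415e-04,
        8.14005471e-03,  4.64054608e-07]), 'ee_pos': array([0.18005699, 0.54551614, 0.19777202]), 'ee_rot': array([ 1.58734735e-01,  9.87320865e-01, -8.78239632e-04, -1.50820840e-04]), 'wrist_force': array([-0.20207649,  0.24700235, -0.22950396]), 'moment': array([0.01491857, 0.00404004, 0.06433446]), 'grip_force': 0.0, 'grip_width': 0.08557775994790495}
0.0187
top {'fx': 584.0150108153906, 'fy': 584.0150108153906, 'cx': 326.13847382869346, 'cy': 233.97178560280523, 'position': array([0.39017666, 0.00875967, 0.84246304]), 'rotation': array([ 0.04705646, -0.07491297, -0.7003743 ,  0.70827225])}
scene {'fx': 611.3009733119897, 'fy': 611.3009733119897, 'cx': 314.9715970051008, 'cy': 243.5108154279169, 'position': array([1.01725176, 0.31007317, 0.52968074]), 'rotation': array([0.21100388, 0.37767426, 0.78774919, 0.43850966])}
```

View pics/top0.png

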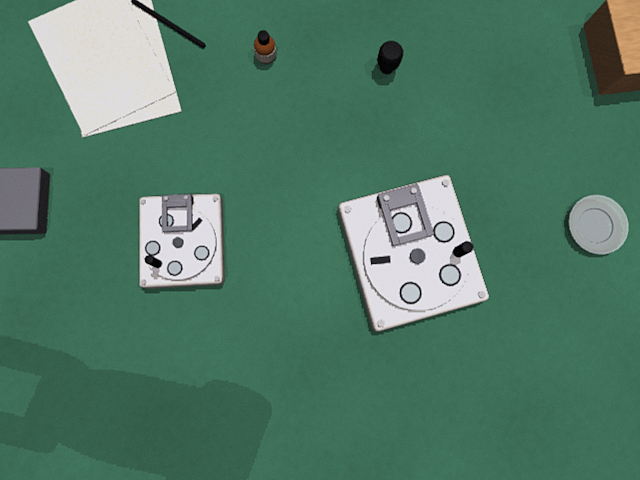

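View pics/scene0.png

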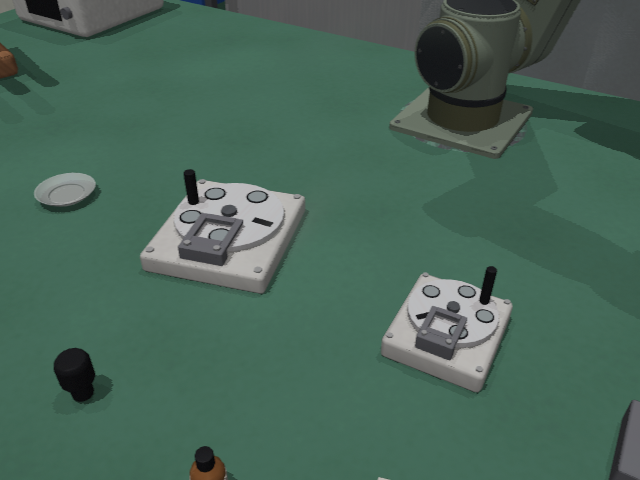

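The top view shows the large unit around (417,256): slot at (380,260), peg top near (467,247), window near (405,220). The scene view agrees, with its peg at (190,173). I'll measure these precisely.

```bash
cat > h.py <<'E'
import cv2,numpy as np
from scipy.spatial.transform import Rotation as R
from scipy.optimize import least_squares
def cast(ci,px,z):
    px=np.atleast_2d(px).astype(float)
    d=np.c_[(px[:,0]-ci["cx"])/ci["fx"],-(px[:,1]-ci["cy"])/ci["fy"],-np.ones(len(px))]
    d=R.from_quat(ci["rotation"]).apply(d); p=np.array(ci["position"])
    return p+d*((z-p[2])/d[:,2])[:,None]
def proj(ci,P):
    q=R.from_quat(ci["rotation"]).inv().apply(np.atleast_2d(P)-ci["position"])
    return np.c_[ci["cx"]+ci["fx"]*q[:,0]/-q[:,2],ci["cy"]-ci["fy"]*q[:,1]/-q[:,2]]
E
python3 - <<'E'
from h import *
from plant import r
ci=r.camera_info("top"); im=cv2.imread("pics/top0.png"); 
x0,y0=325,165; c=im[y0:345,x0:500]; hsv=cv2.cvtColor(c,cv2.COLOR_BGR2HSV)
g=c.max(2)
m=((hsv[...,1]<60)|(g<50)).astype(np.uint8)
cs,_=cv2.findContours(m,cv2.RETR_EXTERNAL,cv2.CHAIN_APPROX_NONE); k=max(cs,key=cv2.contourArea)
P=cast(ci,k[:,0]+[x0,y0],0.03)[:,:2]
rc=cv2.minAreaRect((P*1000).astype(np.float32)); print("base",rc)
b=(g<60).astype(np.uint8); n,l,s,ce=cv2.connectedComponentsWithStats(b)
for i in range(1,n):
    if s[i,4]>25: print("dark",s[i],ce[i]+[x0,y0],cast(ci,ce[i]+[x0,y0],.04)[0],cast(ci,ce[i]+[x0,y0],.09)[0])
mid=cv2.inRange(g,60,140); cv2.imwrite("pics/mid.png",mid)
cs,_=cv2.findContours(b,cv2.RETR_LIST,cv2.CHAIN_APPROX_NONE)
for t in (70,100,130):
  cs,_=cv2.findContours((g<t).astype(np.uint8),cv2.RETR_LIST,cv2.CHAIN_APPROX_NONE)
  for k in cs:
    a=cv2.contourArea(k)
    if 150<a<700: 
        e=cv2.fitEllipse(k); q=np.array(e[0])+[x0,y0]; print(t,"ell",q,e[1],cast(ci,q,.04)[0])
E
python3 -c "
import cv2;c=cv2.imread('pics/top0.png')[165:345,325:500];cv2.imwrite('pics/crop.png',cv2.resize(c,None,fx=3.3,fy=3.3,interpolation=2))"
```

```text
base ((509.6455993652344, -144.372802734375), (189.56370544433594, 171.58905029296875), 16.18053436279297)
dark [108  57  20  20  51] [440.52941176 232.52941176] [ 0.534858   -0.18358044  0.04      ] [ 0.52584317 -0.17159608  0.09      ]
dark [128  77  20  15 201] [462.55223881 248.91044776] [ 0.51197008 -0.21413935  0.04      ] [ 0.50438136 -0.20025092  0.09      ]
dark [ 46  91  19   8 110] [379.71818182 259.78181818] [ 0.49509398 -0.09727695  0.04      ] [ 0.48855677 -0.09067     0.09      ]
dark [ 27 100  22  67 154] [362.8961039  303.12337662] [ 0.43492266 -0.07362432  0.04      ] [ 0.43213461 -0.06849113  0.09      ]
dark [114 100  21  21  54] [446.75925926 277.12962963] [ 0.47201445 -0.19066528  0.04      ] [ 0.46691529 -0.17823948  0.09      ]
dark [ 75 117  21  22  65] [410.06153846 292.46153846] [ 0.45020479 -0.13896759  0.04      ] [ 0.44646455 -0.12976298  0.09      ]
70 ell [410.11143494 292.48216248] (19.641096115112305, 20.46896743774414) [ 0.45017713 -0.13903641  0.04      ]
70 ell [410.01675415 292.56465149] (20.41605567932129, 20.80404281616211) [ 0.45006214 -0.1389
[... 1140 characters left out ...]
3  0.04      ]
130 ell [410.13446808 292.58567047] (20.729572296142578, 21.488481521606445) [ 0.45003494 -0.13906596  0.04      ]
130 ell [449.64689636 274.53295898] (18.735599517822266, 19.34386444091797) [ 0.47568336 -0.19482052  0.04      ]
130 ell [449.53659058 274.47159576] (20.804759979248047, 21.330533981323242) [ 0.47576716 -0.19466812  0.04      ]
130 ell [416.74879456 255.92151642] (14.116493225097656, 15.073607444763184) [ 0.50119279 -0.1492318   0.04      ]
130 ell [443.58442688 231.34268951] (18.403488159179688, 19.076597213745117) [ 0.53662077 -0.18796597  0.04      ]
130 ell [413.86463928 214.22585678] (60.6620979309082, 74.03758239746094) [ 0.56056843 -0.14626263  0.04      ]
```

View pics/crop.png

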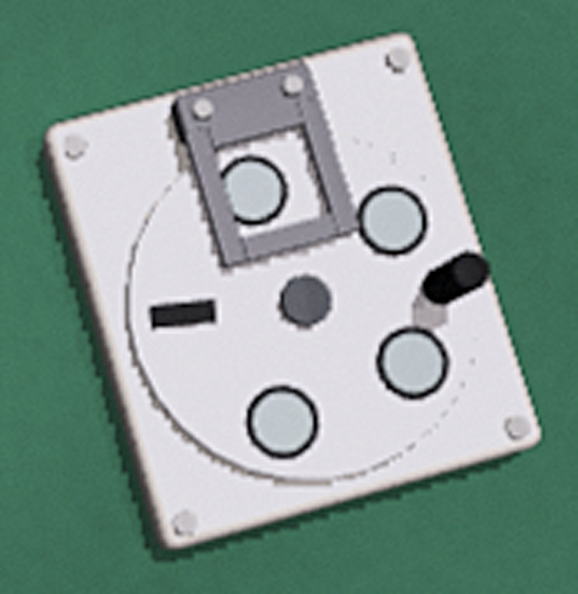

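The crop confirms the slot at left, the peg at right with its top near (466.8,246.2) in the full image, and nothing on the robot side in the peg's way.

```bash
cat >> h.py <<'E'
def need(s,target,ydeg):
    """tool-frame turn first (tool z, deg), then shift in the turned axes, in row units (sum)"""
    Rt=R.from_quat(s["ee_rot"]); M=Rt.as_matrix()
    ang=np.degrees(np.arctan2(M[1,1],M[0,1])); dw=(ydeg-ang+90)%180-90
    y=np.array([np.cos(np.radians(ang+dw)),np.sin(np.radians(ang+dw)),0]); z=np.array([0,0,-1.]); x=np.cross(y,z)
    T=R.from_matrix(np.c_[x,y,z])
    rv=(Rt.inv()*T).as_rotvec()/(2*np.pi)
    d=T.inv().apply(np.array(target)-s["ee_pos"])/.5
    print("yaw now %.1f"%ang,"turn sum",rv.round(4),"shift sum",d.round(4))
E
python3 - <<'E'
from h import *
from plant import r
ci=r.camera_info("top")
slot=np.array([.4951,-.0973]); F=np.array([slot,[.4501,-.1390],[.4757,-.1946],[.5365,-.1876]])
f=least_squares(lambda v:np.hypot(*(F-v[:2]).T)-.052,[.5,-.15]); o=f.x; print(o,f.fun*1000)
a=np.degrees(np.arctan2(*(slot-o)[::-1])); print("slot ang",a,"theta",np.radians(a-16.18))
u=lambda d:np.array([np.cos(np.radians(d)),np.sin(np.radians(d))])
p=o+.058*u(a-180); print("peg",p,"top by image",cast(ci,[466.8,246.2],.09)[0],"proj",proj(ci,[*p,.09]))
print("goal",o+.058*u(196.18))
need(r.sense(),[*p,.14],a-90)
E
```

```text
[ 0.50117097 -0.14916313] [0.21724779 0.07238074 0.08914681 0.2066426 ]
slot ang 96.676514238919 theta 1.4049292098476338
peg [ 0.50791426 -0.2067698 ] top by image [ 0.50806821 -0.2060216   0.09      ] proj [[467.366304   246.32336063]]
goal [ 0.44546829 -0.16532517]
yaw now 71.7 turn sum [-2.000e-04  1.000e-04  1.807e-01] shift sum [-1.5707  0.4763  0.1158]
```

```bash
python3 -m pendant '[[0,0,0,0,0,0.0258],[0,0,0,0,0,0.0258],[0,0,0,0,0,0.0258],[0,0,0,0,0,0.0258],[0,0,0,0,0,0.0258],[0,0,0,0,0,0.0258],[0,0,0,0,0,0.0258]]' 1
python3 -m pendant '[[-0.05,0.015,0,0,0,0],[-0.1,0.03,0,0,0,0],[-0.1,0.03,0,0,0,0],[-0.1,0.03,0,0,0,0],[-0.1,0.03,0,0,0,0],[-0.1,0.03,0,0,0,0],[-0.1,0.03,0,0,0,0],[-0.1,0.03,0,0,0,0],[-0.1,0.03,0,0,0,0],[-0.1,0.03,0,0,0,0],[-0.1,0.03,0,0,0,0],[-0.1,0.03,0,0,0,0],[-0.1,0.03,0,0,0,0],[-0.1,0.03,0,0,0,0],[-0.1,0.03,0,0,0,0],[-0.1,0.03,0,0,0,0],[-0.02,0.011,0,0,0,0],[0,0,0,0,0,0],[0,0,0,0,0,0]]'
python3 - <<'E'
from h import *
from plant import r
s=r.sense(); print(s["time"],s["joint_positions"]); need(s,[.508,-.2065,.058],6.68)
E
```

```text
time: 0.98
ee_pos: [0.1801, 0.5457, 0.1981]
ee_rot: [0.666, 0.746, -0.0, 0.0]
wrist_force: [-0.7, 0.1, -0.8]
grip_width: 0.0851
grip_force: 0.0
time: 3.35
ee_pos: [0.5078, -0.2044, 0.1985]
ee_rot: [0.664, 0.748, 0.0, -0.001]
wrist_force: [0.2, 0.4, 0.5]
grip_width: 0.0854
grip_force: 0.0
3.35 [-4.04004518e-01  2.76886670e-01  1.62685358e+00  4.74935016e-04
  1.23902688e+00 -5.22489306e-01]
yaw now 6.8 turn sum [-0.0001 -0.0002  0.0003] shift sum [-0.0042 -0.      0.2809]
```

```bash
python3 -m pendant '[[-0.004,0,0.04,0,0,0],[0,0,0.06,0,0,0],[0,0,0.06,0,0,0],[0,0,0.06,0,0,0],[0,0,0.04,0,0,0],[0,0,0.02,0,0,0],[0,0,0,0,0,0]]'
python3 -m pendant '[[0,0,0,0,0,0],[0,0,0,0,0,0],[0,0,0,0,0,0],[0,0,0,0,0,0],[0,0,0,0,0,0],[0,0,0,0,0,0],[0,0,0,0,0,0],[0,0,0,0,0,0]]' 0
python3 - <<'E'
from h import *
from plant import r
s=r.sense(); need(s,[.508,-.2065,.058],6.68)
print(s["wrist_force"]); o=np.array([.50117,-.14916])
d=s["ee_pos"][:2]-o; print(np.hypot(*d),np.degrees(np.arctan2(*d[::-1])))
E
```

```text
time: 4.22
ee_pos: [0.5084, -0.2069, 0.0586]
ee_rot: [0.664, 0.748, -0.0, -0.0]
wrist_force: [-0.3, -0.7, -0.0]
grip_width: 0.0854
grip_force: 0.0
time: 5.22
ee_pos: [0.5087, -0.2077, 0.0585]
ee_rot: [0.664, 0.747, 0.0, -0.0]
wrist_force: [0.1, -0.1, 0.7]
grip_width: 0.0001
grip_force: 0.0
yaw now 6.7 turn sum [-0.     -0.      0.0001] shift sum [ 0.0025 -0.0011  0.0011]
[ 0.08664463 -0.12814472  0.74635114]
0.05900603916775182 -82.69941069658013
```

The fingers closed on nothing, so I need another look.

Run:
```python
from plant import r
import cv2,numpy as np
a=r.grab_frame("scene")[100:340,80:400,::-1]; b=r.grab_frame("wrist")[:,:,::-1]; c=r.grab_frame("top")[:,:,::-1]
cv2.imwrite("pics/wr1.png",b);cv2.imwrite("pics/top1.png",c)
cv2.imwrite("pics/m1.png",np.hstack([cv2.resize(a,(400,300)),cv2.resize(b,(400,300))]))
```

```text
(no output)
```

View pics/m1.png

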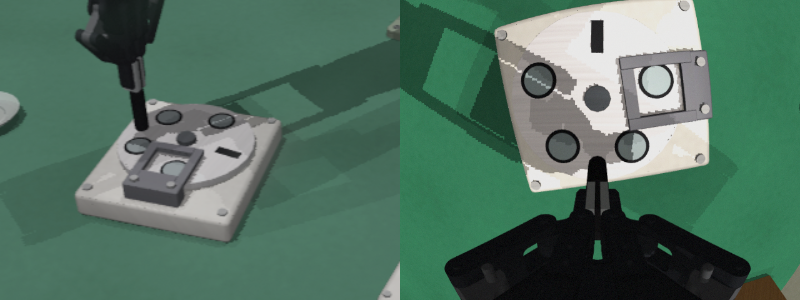

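Run:
```python
from h import *
from plant import r
c1,c2=r.camera_info("top"),r.camera_info("scene")
print("peg top in scene expected (190,172):",proj(c2,[[.508,-.2065,.09],[.508,-.2065,.04]]))
print("hub scene expected (229,210)",proj(c2,[.5012,-.1492,.045]))
print("tip scene",proj(c2,r.sense()["ee_pos"]),"tip top",proj(c1,r.sense()["ee_pos"]))
ci=r.camera_info("wrist"); print(ci, r.sense()["ee_pos"])
q=R.from_quat(ci["rotation"]).inv().apply(np.array([r.sense()["ee_pos"],[.508,-.2065,.09],[.508,-.2065,.04],[.5012,-.1492,.043],[.4951,-.0973,.04]])-ci["position"])
th=np.arctan2(np.hypot(q[:,0],q[:,1]),-q[:,2]); ph=np.arctan2(-q[:,1],q[:,0])
print(np.c_[ci["cx"]+ci["fx"]*th*np.cos(ph),ci["cy"]+ci["fy"]*th*np.sin(ph)])
a=cv2.imread("pics/wr1.png")[150:390,200:450]; t=cv2.imread("pics/top1.png")[165:345,325:500]
cv2.imwrite("pics/m2.png",np.hstack([cv2.resize(a,(417,400)),cv2.resize(t,(380,400))]))
```

```text
peg top in scene expected (190,172): [[187.72934651 170.72020676]
 [192.33574474 201.22982917]]
hub scene expected (229,210) [[227.42200748 208.46670529]]
tip scene [[189.6918262  190.12774896]] tip top [[461.63997976 249.26901704]]
{'fx': 371.64829954431775, 'fy': 371.64829954431775, 'cx': 315.69940992295307, 'cy': 237.54430552519395, 'position': array([ 0.49851756, -0.12814891,  0.23204155]), 'rotation': array([-0.15453694, -0.00934496,  0.05786931,  0.98624649])} [ 0.50863826 -0.20770324  0.05856516]
[[316.95800604 282.92885333]
 [316.0901615  310.48616801]
 [315.95457681 266.91741296]
 [315.88995434 163.54760892]
 [315.92009608  62.45396885]]
```

View pics/m2.png

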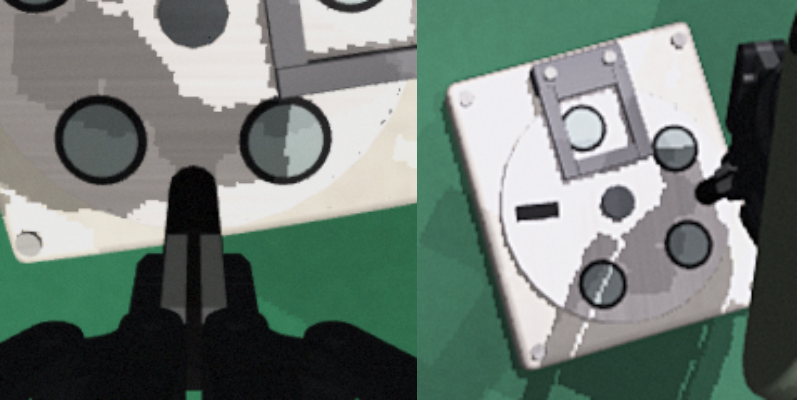

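The peg is still where I predicted, and the fingers look shut directly above or around it. I'll open them and compare zoomed views.

```bash
cat > z.py <<'E'
from plant import r
import cv2,numpy as np
def z(): return cv2.resize(r.grab_frame("scene")[110:230,120:280,::-1],(400,300),interpolation=2)
def w(): return cv2.resize(r.grab_frame("wrist")[200:380,196:436,::-1],(400,300),interpolation=2)
E
python3 -c "
from z import *
cv2.imwrite('pics/a.png',np.hstack([z(),w()]))"
python3 -m pendant '[[0,0,0,0,0,0],[0,0,0,0,0,0],[0,0,0,0,0,0],[0,0,0,0,0,0],[0,0,0,0,0,0],[0,0,0,0,0,0]]' 0.6
python3 -c "
from z import *
cv2.imwrite('pics/b.png',np.vstack([cv2.imread('pics/a.png'),np.hstack([z(),w()])]))"
```

```text
time: 6.22
ee_pos: [0.5087, -0.2077, 0.0586]
ee_rot: [0.664, 0.747, 0.0, -0.0]
wrist_force: [-0.5, -0.7, -0.3]
grip_width: 0.0513
grip_force: 0.0
```

View pics/b.png

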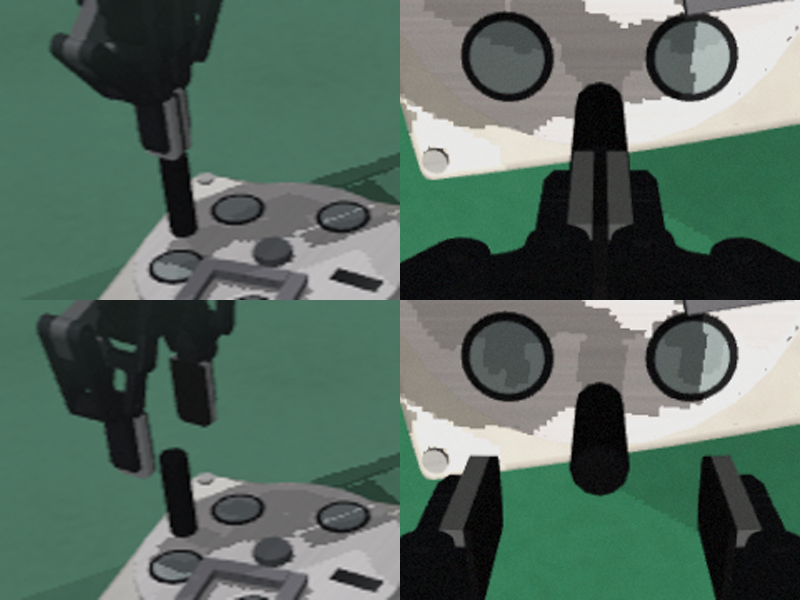

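Run:
```python
from h import *
from plant import r
c2=r.camera_info("scene"); ci=r.camera_info("wrist"); s=r.sense(); e=s["ee_pos"]
u=np.array([-np.sin(np.radians(6.7)),np.cos(np.radians(6.7)),0])
y=np.array([np.cos(np.radians(6.7)),np.sin(np.radians(6.7)),0])
def pw(P):
    q=R.from_quat(ci["rotation"]).inv().apply(P-ci["position"])
    t=np.arctan2(np.hypot(*q[:2]),-q[2]); p=np.arctan2(-q[1],q[0]); return ci["cx"]+ci["fx"]*t*np.cos(p),ci["cy"]+ci["fy"]*t*np.sin(p)
for z in (.058,.07,.08,.09,.1):
    P=np.array([e[0],e[1],z])+.011*u
    print(z,"inner edge wrist",np.round(pw(P),1),"scene near corner",proj(c2,P+.007*y).round(1)[0],"mid",proj(c2,[[e[0],e[1],z]]).round(1)[0])
print("seen shut: wrist row 290 ; scene bottom-right (194,173), bottom-left (176,170)")
```

```text
0.058 inner edge wrist [317.  262.6] scene near corner [193.6 195. ] mid [189.7 190.5]
0.07 inner edge wrist [317.1 272. ] scene near corner [192.5 187.6] mid [188.6 183.2]
0.08 inner edge wrist [317.2 280.7] scene near corner [191.6 181.4] mid [187.7 177. ]
0.09 inner edge wrist [317.3 290.4] scene near corner [190.6 175.1] mid [186.7 170.7]
0.1 inner edge wrist [317.4 301.4] scene near corner [189.7 168.7] mid [185.8 164.3]
seen shut: wrist row 290 ; scene bottom-right (194,173), bottom-left (176,170)
```

Both views put the real fingertips at z of about 0.091, about 33 mm above the reported TCP. I'll descend another 31 mm in small steps, then grip.

```bash
python3 -m pendant '[[0.002,-0.001,0.015,0,0,0],[0,0,0.016,0,0,0],[0,0,0.016,0,0,0],[0,0,0.015,0,0,0],[0,0,0,0,0,0]]'
python3 -m pendant '[[0,0,0,0,0,0],[0,0,0,0,0,0],[0,0,0,0,0,0],[0,0,0,0,0,0],[0,0,0,0,0,0],[0,0,0,0,0,0]]' 0
python3 - <<'E'
from h import *
from plant import r
s=r.sense(); need(s,[.508,-.2065,.0275],6.68)
o=np.array([.50117,-.14916])
d=s["ee_pos"][:2]-o; print(np.hypot(*d),np.degrees(np.arctan2(*d[::-1])))
E
python3 -c "
from z import *
cv2.imwrite('pics/c.png',np.hstack([z(),w()]))"
```

```text
time: 6.95
ee_pos: [0.5075, -0.2065, 0.0267]
ee_rot: [0.664, 0.747, -0.0, -0.001]
wrist_force: [0.4, 0.3, 0.5]
grip_width: 0.0513
grip_force: 0.0
time: 7.7
ee_pos: [0.5084, -0.2069, 0.028]
ee_rot: [0.664, 0.747, 0.0, 0.0]
wrist_force: [-0.7, 0.1, 5.2]
grip_width: 0.0144
grip_force: 58.5
yaw now 6.7 turn sum [0.0001 0.0001 0.0001] shift sum [ 0.0009 -0.0007  0.001 ]
0.05817878879474672 -82.8592779545809
```

View pics/c.png

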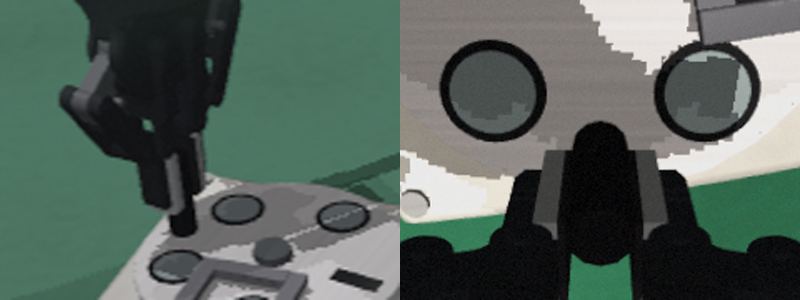

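Gripped: width is 14 mm and force 58 N. Now the arc, 20 steps of about 4° each.

```bash
python3 -m pendant '[[0.0003,-0.0081,0,0,0,0.0112],[0.0003,-0.0081,0,0,0,0.0112],[0.0003,-0.0081,0,0,0,0.0112],[0.0003,-0.0081,0,0,0,0.0112],[0.0003,-0.0081,0,0,0,0.0112],[0.0003,-0.0081,0,0,0,0.0112],[0.0003,-0.0081,0,0,0,0.0112],[0.0003,-0.0081,0,0,0,0.0112]]'
python3 -m pendant '[[0.0003,-0.0081,0,0,0,0.0112],[0.0003,-0.0081,0,0,0,0.0112],[0.0003,-0.0081,0,0,0,0.0112],[0.0003,-0.0081,0,0,0,0.0112],[0.0003,-0.0081,0,0,0,0.0112],[0.0003,-0.0081,0,0,0,0.0112],[0.0003,-0.0081,0,0,0,0.0112],[0.0003,-0.0081,0,0,0,0.0112],[0.0003,-0.0081,0,0,0,0.0112],[0.0003,-0.0081,0,0,0,0.0112],[0.0003,-0.0081,0,0,0,0.0112],[0.0003,-0.0081,0,0,0,0.0112],[0,0,0,0,0,0],[0,0,0,0,0,0]]'
cat > m.py <<'E'
from h import *
from plant import r
import sys
c1=r.camera_info("top"); t=r.grab_frame("top")[:,:,::-1].copy(); x0,y0=325,165; c=t[y0:345,x0:500]; g=c.max(2)
cv2.imwrite(sys.argv[1],np.hstack([cv2.resize(c,(400,411),interpolation=2),cv2.resize(r.grab_frame("scene")[150:300,130:330,::-1],(400,411))]))
o=np.array([.50117,-.14916])
s=r.sense(); d=s["ee_pos"][:2]-o; print("tcp r,ang",np.hypot(*d),np.degrees(np.arctan2(*d[::-1])))
def rep(k,q):
    p=cast(c1,q,.04)[0][:2]-o
    if np.hypot(*p)<.065: print(k,q.round(1),"r %.4f ang-16.18 = %.2f"%(np.hypot(*p),np.degrees(np.arctan2(*p[::-1]))-16.18))
b=(g<60).astype(np.uint8); n,l,st,ce=cv2.connectedComponentsWithStats(b)
for i in range(1,n):
    if 80<st[i,4]<150 and st[i,2]<25 and st[i,3]<25: rep("dark",ce[i]+[x0,y0])
for k in cv2.findContours((g<100).astype(np.uint8),cv2.RETR_LIST,cv2.CHAIN_APPROX_NONE)[0]:
    if 230<cv2.contourArea(k)<400: rep("ring",np.array(cv2.fitEllipse(k)[0])+[x0,y0])
E
python3 m.py pics/d.png
```

```text
time: 8.8
ee_pos: [0.4762, -0.2017, 0.028]
ee_rot: [0.846, 0.533, -0.0, 0.0]
wrist_force: [-1.1, 0.7, 6.1]
grip_width: 0.014
grip_force: 58.8
time: 10.55
ee_pos: [0.4444, -0.1648, 0.028]
ee_rot: [0.99, 0.14, -0.001, -0.001]
wrist_force: [-4.8, 1.6, 9.9]
grip_width: 0.0138
grip_force: 59.3
tcp r,ang 0.05892988639846538 -164.5763067368072
dark [405.5 220.8] r 0.0519 ang-16.18 = 0.53
ring [379.7 254.4] r 0.0519 ang-16.18 = 72.17
ring [379.7 254.4] r 0.0519 ang-16.18 = 72.22
```

View pics/d.png

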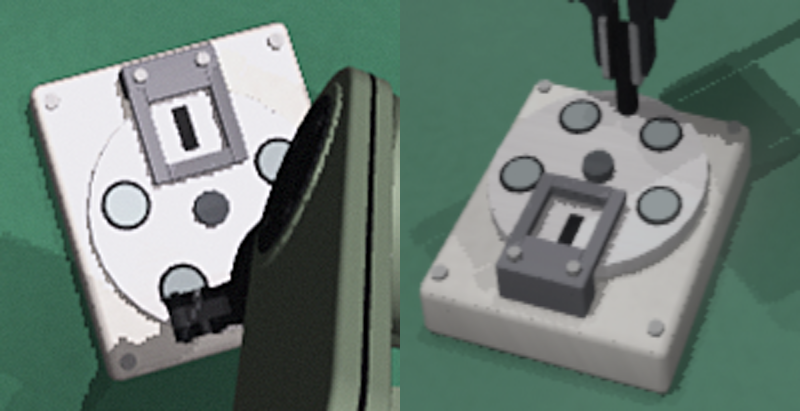

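The slot sits whole in the middle of the window, within about 0.5° of centre. Release, lift and recheck.

```bash
python3 -m pendant '[[0,0,0,0,0,0],[0,0,0,0,0,0],[0,0,0,0,0,0],[0,0,0,0,0,0],[0,0,0,0,0,0],[0,0,0,0,0,0]]' 0.6
python3 -m pendant '[[0,0,-0.02,0,0,0],[0,0,-0.05,0,0,0],[0,0,-0.06,0,0,0],[0,0,-0.06,0,0,0],[0,0,-0.06,0,0,0],[0,0,-0.05,0,0,0],[-0.06,0,0,0,0,0],[-0.06,0,0,0,0,0],[0,0,0,0,0,0],[0,0,0,0,0,0],[0,0,0,0,0,0]]'
python3 m.py pics/e.png
```

```text
time: 11.4
ee_pos: [0.4461, -0.1654, 0.0276]
ee_rot: [0.99, 0.14, 0.0, -0.0]
wrist_force: [0.6, -0.1, -0.0]
grip_width: 0.051
grip_force: 0.0
time: 12.78
ee_pos: [0.3893, -0.182, 0.1777]
ee_rot: [0.99, 0.14, 0.0, 0.0]
wrist_force: [0.6, -0.2, 0.6]
grip_width: 0.0511
grip_force: 0.0
tcp r,ang 0.11683301280159122 -163.73117326286234
dark [405.5 220.6] r 0.0522 ang-16.18 = 0.42
ring [405. 291.] r 0.0519 ang-16.18 = 144.50
ring [404.9 291. ] r 0.0520 ang-16.18 = 144.43
ring [446.9 278.8] r 0.0522 ang-16.18 = -143.33
ring [446.8 279. ] r 0.0522 ang-16.18 = -143.60
ring [379.6 254.4] r 0.0520 ang-16.18 = 72.18
ring [379.7 254.5] r 0.0519 ang-16.18 = 72.36
ring [446.7 235.5] r 0.0522 ang-16.18 = -71.69
ring [446.7 235.6] r 0.0521 ang-16.18 = -71.75
```

View pics/e.png

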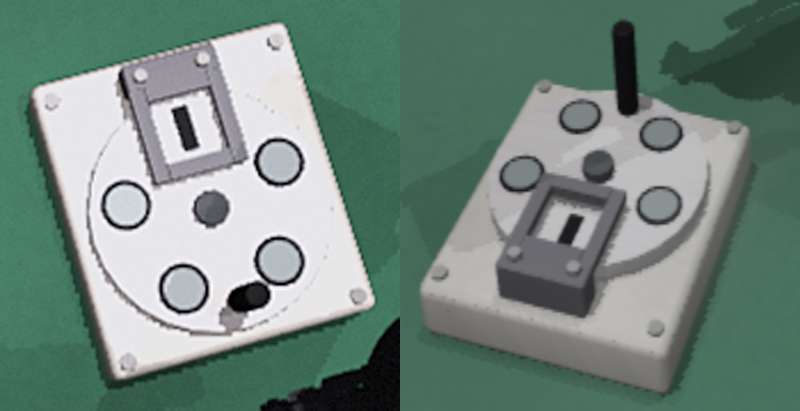

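The slot is whole and centred at about +0.4°, and the gripper is clear of the unit.

```bash
python3 -c "
from plant import r
print(r.sign_off())"
```

```text
the job is handed in; nothing more can be done
None
```

The larger wheel's narrow slot now shows whole in the middle of the window (about 0.4° off by the top camera), the peg is released, the smaller wheel was not touched, and the job was handed in at about 13 s of the 32 s limit.

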